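Dress the two studs of the idler bracket in order

ROBOT

A 6-joint arm with a two-finger parallel gripper is mounted at the origin on a cart in front of the work surface, level with it; the furniture and walls round the work are solid. World frame = base frame: x ahead of the robot, y to its left, z up, the work surface at z = 0. Lengths are in mm, angles in rad, forces in N, time in s.
With the tool pointing down it reaches from about 350 to 775 mm from the base axis. Payload 7.3 kg.
Tool frame: the origin (TCP) lies midway between the tips of the shut fingers; the grasp point (between the pads) lies 19 mm behind it; z points along the fingers, y is the line along which they close (so a half turn about z gives the same grasp; the last joint's range is limited). The gripper opens to 92 mm and grips with 3 to 60 N. Pads are 19 mm wide; open, the fingers measure 130 mm over their backs; the gripper's body (75 mm by 190 mm) begins 47 mm behind the grasp point.
Start: joints at [1.081, 0.342, 1.524, -0, 1.275, -0.146], TCP at [176.946, 494.302, 226.741] pointing down, gripper open.
Joint ranges: [-2.53, 2.53], [-0.77, 2.02], [0.04, 2.7], [-1, 4.14], [0.28, 2.66], [-3.11, 3.11]. Speed limits (rad/s): [2.57, 2.57, 3.14, 3.14, 3.14, 3.14].

INTERFACE

Orientations are given as [roll, pitch, yaw] about the fixed x, y, z axes, in that order (R = Rz(yaw) Ry(pitch) Rx(roll)).
In Python, from plant import monitor, optics, workorder gives the robot as it stands. The module is installed in compiled form; this text tells all that it offers.
- The arm moves only by the tool servo_tool, never from a script. Its arguments are lists of equal length, an entry for each row: "linear": the shift along the tool's x, y, z as a fraction of full scale, a list of three; "spin": the turn about the tool's z as a fraction of full scale. In form: {"linear": [[dx, dy, dz], ...], "spin": [spin, ...]}. A call has exactly 8 rows; each row shifts and turns the commanded pose from where the row before left it, along the tool's axes as they then stand; what a row does not reach is not made up. Full scale, the value 1, is 200 mm for a shift and 90 degrees for a turn. A row lasts 1/8 s, in which the tool goes at most 62.5 mm and 10.7 degrees, less where a joint would pass 70% of its speed; a pose out of reach is approached as far as the arm can. A call with a number of a shift or a turn outside -1 to 1 is refused whole. A call with a gripper value outside its range is refused whole. "hand" is the opening, from -1 (shut) to 1 (fully open), set as the call begins (left out, the last holds). The fingers move at their own pace and stop on an object; the grip force is fixed at half the most. Time passes only in rows, so rows that do not move let the fingers close, or fill a call up. It gives the time, the measured TCP pose, the force, the opening and the grip force at its end, in the units of the state.
- monitor.get_obs(): the state, without advancing time (a new reading comes with each control period).
- optics.capture(name): name is "side" or "top" or "wrist"; returns a dict with "frame" (384x512x3 uint8, blue, green, red), "K" (3x3 intrinsics, pixels), "world_to_cam" (4x4, takes a point from world to camera coordinates). Camera axes: x right, y down, z forward; pixel columns grow to the right and rows downward; lengths in mm; the calibration is good to about 2 mm. A picture is of the moment at which its call begins. There is no depth.
- workorder.close_job(): hands the job in; it is judged then, once.
The state is a dict: "time": time; "joint_positions": joint angles; "dq": joint speeds; "tau": joint torques, N m; "tool_pos": TCP position; "tcp_rot": TCP orientation; "contact_force": force on the tool from outside, world axes, zero at the start; "moment": the same for the moment, N m; "grip_width": finger opening in mm; "finger_force": force on a finger pad.
Only numpy, scipy, OpenCV 4.12 (cv2) and the standard library are available. Lean on these libraries where they do the work, as an engineer would, in place of code of your own. Each camera call takes 0.05 s, during which the arm holds its last target. There are 200 camera calls.

TASK

Assemble the idler bracket: onto the thick stepped stud slide first the spacer ring, then the ball bearing, then the shaft collar; onto the thin stud slide the brass bush with its flange down, then the gear with its hub up. Each part has to sit all the way down, flat on the one below. Lower the parts onto the studs rather than dropping them, and leave the oil bottle and the vee block where they are.

Things in the scene. Friction and masses are not known exactly. Their poses are not given: they have to be found in the camera images.
- bracket: Idler bracket, fixed: a grey cast plate up to 12 mm thick, shaped like a long link 172 mm by 76 mm with round ends, with two upright steel studs 100 mm apart. Origin on the bench under the middle of the plate; the thick stud stands at y = +50 mm of its frame, the thin stud at y = -50 mm, z is up. The plate may be turned to any yaw.
- thick_stud (a point): Foot of the thick stud: the centre of the flat top of its round boss (33 mm across, 18 mm above the bench), on the stud's axis; z up. The stud is stepped: 25 mm in diameter for the first 11 mm above this point, which fits only the spacer ring's bore, then 21 mm in diameter up to 42 mm, then a rounded nose narrowing to 10 mm, ending 49 mm above this point (67 mm above the bench).
- thin_stud (a point): Foot of the thin stud: the centre of the flat top of its round boss (33 mm across, 18 mm above the bench), on the stud's axis; z up. The stud is 15.6 mm in diameter up to 48 mm above this point, then a rounded nose narrowing to 7 mm, ending 54.5 mm above this point (72.5 mm above the bench).
- spacer_ring: Plain bright steel spacer ring, the smallest and plainest of the ring-shaped parts: 38 mm outside, 13 mm high, wide bore (28 mm clear). Lies flat on the bench; origin at the centre of its underside, z up.
- bearing: Ball bearing: bright outer and inner ring with a black seal between, 52 mm outside, 15 mm high, bore 24 mm clear. Lies flat on the bench; origin at the centre of its underside, z up. Grip round the outer ring.
- collar: Dark steel shaft collar with a small set screw in its side: 42 mm outside, 14 mm high, bore 24 mm clear. Lies flat on the bench; origin at the centre of its underside, z up.
- bush: Flanged brass bush, standing with its flange down: flange 40 mm across and 4 mm high, body 29 mm across above it, 28 mm high over all, bore 18.4 mm clear. Origin at the centre of the flange's underside, z up.
- gear: Small steel spur gear lying on the open bench with its hub up (a like one in a black bin at the back is not meant): 56 mm across the teeth, which are 12 mm high; the hub above them is 33 mm across; 20 mm high over all, bore 18.4 mm clear. Origin at the centre of its underside, z up.
- oiler: Bystander: small white plastic oil bottle with a red nozzle, standing, 40 mm across and 105 mm high; loose. Origin at the centre of its underside. Leave it alone.
- vee_block: Bystander: blackened steel vee block, 43 x 57 mm and 46 mm high, standing between the robot and the bracket; loose. Origin at the centre of its underside. Leave it alone.
Things that resemble listed ones, but are neither listed nor needed, are in the scene too. What is shaped like the gear but orange or turquoise is not meant. Leave any purple look-alike of the bearing alone.

How it is judged (in metres and radians):
At the end, for the whole second after the job is handed in: Thick stud: spacer ring on the boss, bearing 13 mm up, collar 28 mm up. Thin stud: bush flange down on the boss, gear hub up 28 mm up. Each underside within 4 mm of that height and 6 mm of the stud's axis, upright within 0.1 rad, released, at rest (horizontal distance between each of spacer_ring, bearing, collar and thick_stud below 0.006 m and z of spacer_ring in the frame of thick_stud between -0.004 and 0.004 m and angle between each of spacer_ring, bearing, collar, bush, gear's own z axis and vertical below 0.1 rad and linear speed of each of spacer_ring, bearing, collar, bush, gear below 0.01 m/s and z of bearing in the frame of thick_stud between 0.009 and 0.017 m and z of collar in the frame of thick_stud between 0.024 and 0.032 m and horizontal distance between each of bush, gear and thin_stud below 0.006 m and z of bush in the frame of thin_stud between -0.004 and 0.004 m and z of gear in the frame of thin_stud between 0.024 and 0.032 m); the robot touches nothing.
It fails at once if a part is dropped: it moves free of the fingers faster than 0.6 m/s (a free fall of about 18 mm) ((contact force between the fingers and spacer_ring below 0.05 N and linear speed of spacer_ring above 0.6 m/s) or (contact force between the fingers and bearing below 0.05 N and linear speed of bearing above 0.6 m/s) or (contact force between the fingers and collar below 0.05 N and linear speed of collar above 0.6 m/s) or (contact force between the fingers and bush below 0.05 N and linear speed of bush above 0.6 m/s) or (contact force between the fingers and gear below 0.05 N and linear speed of gear above 0.6 m/s)).
It fails at once if the oil bottle is shoved more than 30 mm or knocked over (distance of oiler from where it was at the start of the episode above 0.03 m or angle between oiler's own z axis and vertical above 0.3 rad).
It fails at once if the vee block is shoved more than 30 mm or knocked over (distance of vee_block from where it was at the start of the episode above 0.03 m or angle between vee_block's own z axis and vertical above 0.3 rad).
It also fails if it takes over 131 s, if anything falls off the work surface, if the arm or the gripper's body presses on something with over 40 N, if the wrist force passes 120 N, or if a joint passes its speed limit or range.

## Working session

There is one attempt and no reset: what is moved stays moved. The work goes in short steps, Python scripts to look and compute and a tool call to move; the robot and the scene stay as the last step left them, time stands still between calls to the robot, and variables do not carry over. Pictures are saved under pics/ and viewed, at most 14 in all, crops included, and the job is handed in when it is done.

Besides the shell and the picture viewer there is one more tool, called after "Emit:" as name(argument=value, ...), one argument or row to a line, values as JSON. servo_tool: Moves the arm, as the interface text tells. Shift numbers are shares of 200 mm and turn numbers shares of 90 degrees, none past 1 either way. Its arguments: {"type":"object","properties":{"linear":{"type":"array","items":{"type":"array","items":{"type":"number","minimum":-1,"maximum":1}}},"spin":{"type":"array","items":{"type":"number","minimum":-1,"maximum":1}},"hand":{"type":"number"}},"required":["linear","spin"]}

```bash
mkdir -p pics; cat > h.py <<'E'
from plant import monitor, optics, workorder
import numpy as np, cv2
def cap(n,save=None):
    c=optics.capture(n)
    if save: cv2.imwrite('pics/'+save,c['frame'])
    return c
def ray(c,u,v,z):
    M=c['world_to_cam'];R=M[:3,:3];t=M[:3,3]
    o=-R.T@t; d=R.T@np.linalg.inv(c['K'])@np.array([u,v,1.])
    return o+d*(z-o[2])/d[2]
def proj(c,p):
    q=c['world_to_cam']@np.append(p,1.); q=c['K']@q[:3]; return q[:2]/q[2]
E
python3 - <<'E'
from h import *
import pickle
o=monitor.get_obs();print(o['tool_pos'],o['tcp_rot'],o['grip_width'],o['time'])
D={n:cap(n,n+'0.png') for n in('top','side','wrist')}
pickle.dump(D,open('d0.pkl','wb'))
for n in D: 
    M=D[n]['world_to_cam'];print(n,D[n]['K'][0],-M[:3,:3].T@M[:3,3],M[:3,:3].round(2).tolist())
a=np.vstack([D['top']['frame'],D['side']['frame']])
E
```

```text
[176.74252802 493.94020802 226.06601323] [-3.14011700e+00 -2.33382040e-04  2.79776975e+00] 91.69465307349549 0.0
top [347.13216715   0.         256.15085918] [463.32771639  15.01787321 961.42181643] [[-0.02, -1.0, 0.03], [-1.0, 0.02, -0.05], [0.05, -0.03, -1.0]]
side [346.50103605   0.         255.67225104] [ 434.99129841 -819.77978073  457.72503668] [[0.99, -0.1, 0.01], [-0.03, -0.44, -0.9], [0.1, 0.89, -0.44]]
wrist [280.27764983   0.         260.83035049] [111.17521769 519.16259192 383.84921329] [[0.34, 0.94, -0.0], [0.91, -0.32, 0.26], [0.25, -0.09, -0.97]]
```

View pics/top0.png

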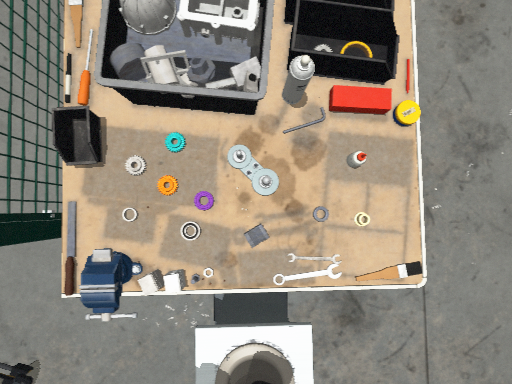

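View pics/side0.png

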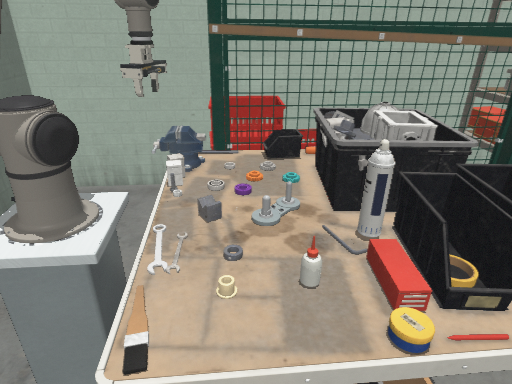

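The top view shows these candidates:
- Silver gear at (135,165). The orange (168,185) and turquoise (175,142) ones are excluded by colour, and the one in the bin at (322,47) by the task text.
- Bright plain ring at (129,214), the spacer. The tiny ring at (208,272) looks too small.
- Bearing at (190,231). The purple one at (204,200) is excluded.
- Dark collar at (320,214).
- Brass bush at (362,219).
- Studs at (265,181) and (239,157).

I'll confirm these in one enlarged crop.

```bash
python3 - <<'E'
import cv2,numpy as np
t=cv2.imread('pics/top0.png');s=cv2.imread('pics/side0.png')
def c(im,x,y,w=130,h=96): return cv2.resize(im[y:y+h,x:x+w],None,fx=3,fy=3,interpolation=cv2.INTER_CUBIC)
a=np.vstack([np.hstack([c(t,105,150),c(t,210,130)]),np.hstack([c(t,270,150),c(s,190,150)])])
cv2.imwrite('pics/crop1.png',a)
E
```

```text
(no output)
```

View pics/crop1.png

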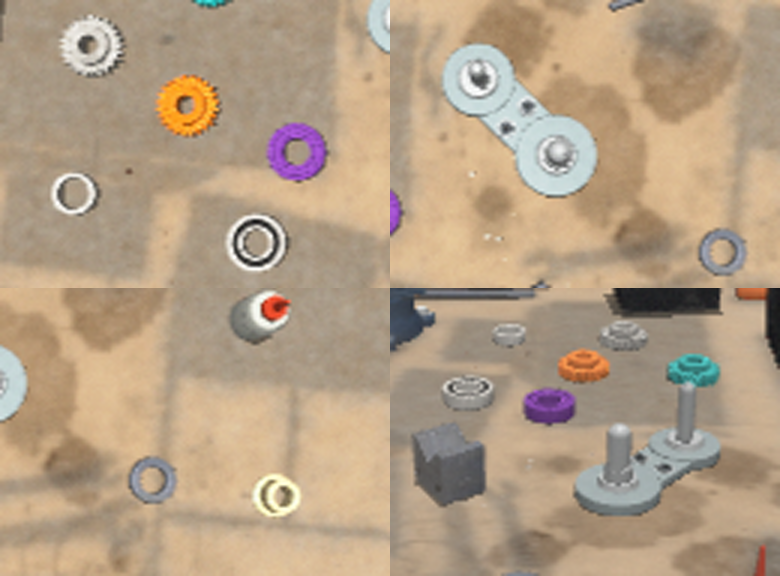

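The crop confirms all five parts. The thick stud is the near one at (265,181) and the thin stud is at (239,157). Next I'll measure positions.

```bash
python3 - <<'E'
from h import *
import pickle
D=pickle.load(open('d0.pkl','rb'));c=D['top'];f=c['frame']
hsv=cv2.cvtColor(f,cv2.COLOR_BGR2HSV)
def fit(name,mask,u,v,r,z):
    m=np.zeros_like(mask);cv2.circle(m,(u,v),r,255,-1);m&=mask
    k,_=cv2.findContours(m,cv2.RETR_EXTERNAL,cv2.CHAIN_APPROX_NONE)
    k=max(k,key=cv2.contourArea);(x,y),rr=cv2.minEnclosingCircle(k)
    e=cv2.fitEllipse(k); p=ray(c,e[0][0],e[0][1],z)
    mm=(c['world_to_cam']@np.append(p,1))[2]/c['K'][0,0]
    print(name,np.round(e[0],1),'dia mm',np.round(np.array(e[1])*mm,1),p.round(1))
S=hsv[...,1];V=hsv[...,2]
grey=((S<45)&(V>140)).astype(np.uint8)*255
dark=((S<60)&(V<175)).astype(np.uint8)*255
for a in [('gear',grey,135,165,16,10),('spacer',grey,129,214,13,13),('bearing',grey,190,231,15,15)]: fit(*a)
blue=((hsv[...,0]>85)&(hsv[...,0]<130)&(S>15)&(V>80)).astype(np.uint8)*255
fit('collar',blue,320,214,12,14)
yel=((hsv[...,0]>18)&(V>195)&(S<130)).astype(np.uint8)*255
fit('bush',yel,362,219,13,4)
fit('thickplate',blue|grey,265,181,17,12);fit('thinplate',blue|grey,239,157,15,12)
for n,(u,v) in dict(thicktip=(265.5,180.7),thintip=(239.5,155.5)).items(): print(n,ray(c,u,v,70))
print('vee',ray(c,256,234,46),'oil',ray(c,360,158,105))
E
```

```text
gear [134.7 164.7] dia mm [51.7 52.9] [594.3 315.5  10. ]
spacer [128.7 214.1] dia mm [36.5 39.3] [460.3 330.6  13. ]
bearing [189.6 230.7] dia mm [51.6 53.7] [412.  167.3  15. ]
collar [320.2 213.2] dia mm [32.7 34.8] [ 452.2 -189.    14. ]
bush [361.6 218.8] dia mm [37.6 44.6] [ 434.3 -306.2    4. ]
thickplate [263.8 180.3] dia mm [71.  83.3] [545.5 -36.1  12. ]
thinplate [239.9 157.2] dia mm [64. 77.] [610.5  28.3  12. ]
thicktip [539.36138281 -37.41669382  70.        ]
thintip [605.7969343   28.44906062  70.        ]
vee [401.48882748 -10.90341652  46.        ] oil [ 589.41116423 -273.75770892  105.        ]
```

Emit:
servo_tool(
  linear=[
    [0,0,0],
    [0,0,0],
    [-0.236,-0.136,0],
    [-0.236,-0.136,0.03],
    [-0.236,-0.136,0.03],
    [-0.236,-0.136,0.05],
    [-0.236,-0.136,0.05],
    [-0.236,-0.136,0.04],
  ],
  spin=[-0.11,-0.109,0,0,0,0,0,0],
  hand=1,
)

```text
time: 1.15
tool_pos: [461.4, 330.0, 186.1]
tcp_rot: [-3.141, -0.001, -3.141]
contact_force: [0.2, 0.5, -1.1]
grip_width: 92.0
finger_force: 0.0
```

```bash
python3 - <<'E'
from h import *
c=cap('wrist','w1.png');o=monitor.get_obs();print(o['tool_pos'],o['tcp_rot'])
M=c['world_to_cam'];print(-M[:3,:3].T@M[:3,3]-o['tool_pos'],M[:3,:3].round(3))
print(proj(c,[460.3,330.6,13]),proj(c,o['tool_pos']))
E
```

```text
[466.62273837 326.264339   184.88285213] [-3.13900931e+00  1.99599534e-03  3.13825696e+00]
[-74.92012112   5.01532752 158.97467721] [[-0.001  1.    -0.001]
 [ 0.965  0.001  0.261]
 [ 0.261 -0.001 -0.965]]
[260.56146155 172.51227599] [252.93303098 239.17803976]
```

View pics/w1.png

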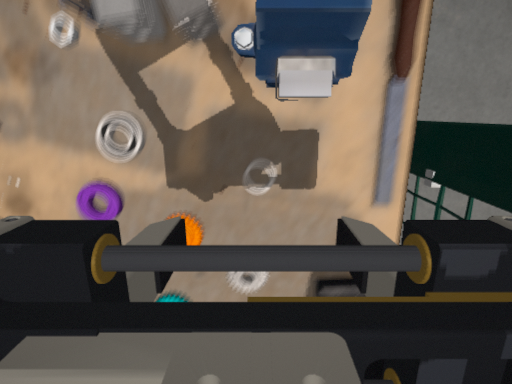

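The wrist view shows the spacer at about (259,176) in the arm's shadow, the bearing at (119,136) and the gear at (248,278) behind the fingers. I'll fit the spacer circle.

```bash
cat >> h.py <<'E'
def fit(c,mask,u,v,r,z,verbose=''):
    """largest blob within r px of (u,v): ellipse of its hull -> world point at height z"""
    m=np.zeros_like(mask);cv2.circle(m,(int(u),int(v)),int(r),255,-1);m&=mask
    k,_=cv2.findContours(m,cv2.RETR_EXTERNAL,cv2.CHAIN_APPROX_NONE)
    k=cv2.convexHull(max(k,key=cv2.contourArea)); e=cv2.fitEllipse(k)
    p=ray(c,*e[0],z); mm=(c['world_to_cam']@np.append(p,1))[2]/c['K'][0,0]
    print(verbose,np.round(e[0],1),'dia',np.round(np.array(e[1])*mm,1),p.round(1)); return p
def lowsat(c,s=45,v=0):
    h=cv2.cvtColor(c['frame'],cv2.COLOR_BGR2HSV); return ((h[...,1]<s)&(h[...,2]>=v)).astype(np.uint8)*255
E
python3 - <<'E'
from h import *
c=cap('wrist');o=monitor.get_obs();print(o['tool_pos'],o['tcp_rot'],o['dq'].round(3) if hasattr(o['dq'],'round') else o['dq'])
for s in (35,45,55): fit(c,lowsat(c,s),260,175,26,7,s)
for s in (35,45,55): fit(c,lowsat(c,s),119,136,32,8,'b%d'%s)
E
```

```text
[463.82061022 327.91577152 185.15293052] [-3.13982952e+00 -2.41953533e-04  3.13672522e+00] [ 0.074 -0.041  0.041  0.039  0.026  0.059]
35 [265.  167.5] dia [38.5 38.9] [460.8 331.8   7. ]
45 [265.1 167.4] dia [39.1 39.7] [460.6 331.9   7. ]
55 [265.  167.2] dia [39.7 41. ] [460.4 331.8   7. ]
b35 [124.  127.4] dia [52.  59.3] [412.6 167.    8. ]
b45 [123.9 127.5] dia [52.3 60.2] [412.7 166.8   8. ]
b55 [123.7 127.3] dia [52.3 62.3] [412.5 166.6   8. ]
```

Emit:
servo_tool(
  linear=[
    [0,0.003,0.17],
    [0,0,0.2],
    [0,0,0.2],
    [0,0,0.17],
    [0,0,0.1],
    [0,0,0.05],
    [0,0,0.015],
    [0,0,0],
  ],
  spin=[0,0,0,0,0,0,0,0],
)

```text
time: 2.25
tool_pos: [460.4, 332.1, 6.4]
tcp_rot: [3.141, 0.001, -3.141]
contact_force: [-0.2, -0.6, 0.4]
grip_width: 91.8
finger_force: 0.0
```

```bash
python3 - <<'E'
from h import *
for i in range(4):
    c=cap('wrist');o=monitor.get_obs();print(o['tool_pos'],o['tcp_rot'])
    fit(c,lowsat(c,45),*proj(c,[460.6,331.7,7]),60,7)
cv2.imwrite('pics/w2.png',c['frame'])
E
```

```text
[460.59282205 332.12943499   6.55976043] [ 3.14080953e+00  1.30244574e-03 -3.14131494e+00]
 [257.2 244.4] dia [51.6 70.5] [468.3 331.1   7. ]
[460.63986386 332.1213132    6.62530712] [ 3.14076320e+00  1.44020291e-03 -3.14129092e+00]
 [257.6 245.3] dia [52.3 70. ] [469.1 331.3   7. ]
[460.64197019 332.06757956   6.59548423] [ 3.14077518e+00  1.41601651e-03 -3.14136085e+00]
 [257.5 245. ] dia [52.5 70.2] [469.  331.2   7. ]
[460.59425603 331.99705113   6.5017396 ] [ 3.14086165e+00  1.27502687e-03 -3.14138112e+00]
 [257.9 245.3] dia [52.6 69.9] [469.2 331.4   7. ]
```

View pics/w2.png

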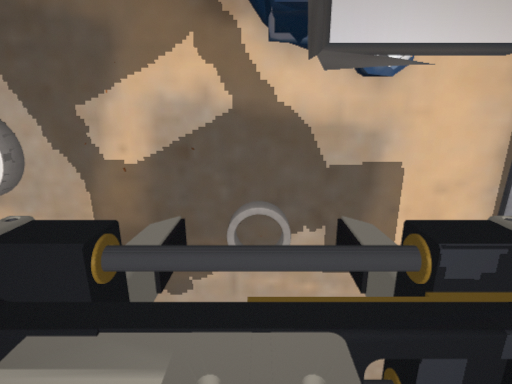

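The ring is centred between the fingers at (259,235), partly hidden by the gripper's crossbar. I'll lower the last bit and close.

Emit:
servo_tool(
  linear=[
    [0,0,0.018],
    [0,0,0],
    [0,0,0],
    [0,0,0],
    [0,0,0],
    [0,0,0],
    [0,0,0],
    [0,0,0],
  ],
  spin=[0,0,0,0,0,0,0,0],
)

```text
time: 3.45
tool_pos: [460.2, 331.8, 2.2]
tcp_rot: [3.141, 0.0, -3.141]
contact_force: [-0.2, -0.2, 0.1]
grip_width: 91.5
finger_force: 0.0
```

Emit:
servo_tool(
  linear=[
    [0,0,0],
    [0,0,0],
    [0,0,0],
    [0,0,0],
    [0,0,0],
    [0,0,0],
    [0,0,0],
    [0,0,0],
  ],
  spin=[0,0,0,0,0,0,0,0],
  hand=-1,
)

```text
time: 4.45
tool_pos: [460.2, 331.8, 2.1]
tcp_rot: [3.142, 0.0, -3.141]
contact_force: [-0.6, 0.0, 0.4]
grip_width: 36.8
finger_force: 30.0
```

Emit:
servo_tool(
  linear=[
    [0,0,-0.15],
    [0,0,-0.25],
    [0,0,-0.25],
    [0,-0.2,-0.15],
    [0,-0.3,0],
    [0,-0.3,0],
    [0,-0.3,0],
    [0,-0.3,0],
  ],
  spin=[0,0,0,0,0,0,0,0],
)

```text
time: 5.45
tool_pos: [460.0, 50.0, 162.3]
tcp_rot: [3.142, 0.001, -3.141]
contact_force: [1.0, -0.7, -0.2]
grip_width: 36.6
finger_force: 30.0
```

Emit:
servo_tool(
  linear=[
    [-0.05,-0.25,0],
    [-0.1,-0.15,0],
    [-0.1,-0.05,0],
    [-0.1,0,0],
    [0,0,0],
    [0,0,0],
    [0,0,0],
    [0,0,0],
  ],
  spin=[0,0,0,0,0,0,0,0],
)

```text
time: 6.45
tool_pos: [529.9, -38.0, 162.3]
tcp_rot: [3.142, 0.0, -3.141]
contact_force: [0.6, -0.4, -0.5]
grip_width: 36.5
finger_force: 30.0
```

```bash
python3 - <<'E'
from h import *
c=cap('wrist','w3.png');o=monitor.get_obs();print(o['tool_pos'],o['tcp_rot'],o['grip_width'])
print(proj(c,[540,-38,67]),proj(c,[540,-38,18]),proj(c,[607,30,72]))
E
```

```text
[530.01493863 -38.07148134 162.30812725] [ 3.14157979e+00  2.20020148e-04 -3.14112846e+00] 36.40524110757953
[259.75156813 200.81277948] [259.96168368 187.55698103] [328.33927121 266.94887867]
```

View pics/w3.png

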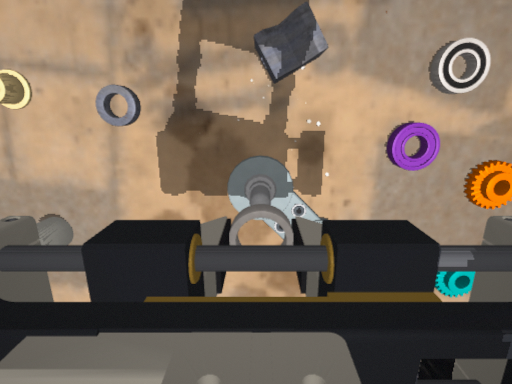

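The held ring is at (262,230), and the thick stud behind it at (260,185) is partly hidden. I'll back off 50 mm for a clear view.

Emit:
servo_tool(
  linear=[
    [0.05,0,0],
    [0.1,0,0],
    [0.1,0,0],
    [0,0,0],
    [0,0,0],
    [0,0,0],
    [0,0,0],
    [0,0,0],
  ],
  spin=[0,0,0,0,0,0,0,0],
)

```text
time: 7.5
tool_pos: [480.4, -38.2, 162.0]
tcp_rot: [3.141, -0.0, -3.141]
contact_force: [0.9, 0.1, -0.7]
grip_width: 36.4
finger_force: 30.0
```

```bash
python3 - <<'E'
from h import *
import pickle
c=cap('wrist');o=monitor.get_obs();print(o['tool_pos'],o['tcp_rot'],o['grip_width']);pickle.dump(c,open('d4.pkl','wb'))
print(proj(c,[540,-38,67]),proj(c,[540,-38,18]),proj(c,[607,30,72]))
a=c['frame'][130:290,160:380];cv2.imwrite('pics/w4.png',cv2.resize(a,None,fx=3.5,fy=3.5,interpolation=cv2.INTER_CUBIC))
E
```

```text
[480.35877433 -38.20441884 161.98911185] [ 3.14144385e+00 -1.17383670e-04 -3.14134753e+00] 36.433047392242855
[259.93121618 248.5837967 ] [260.1037529  228.90050723] [325.54145891 309.75699262]
```

View pics/w4.png

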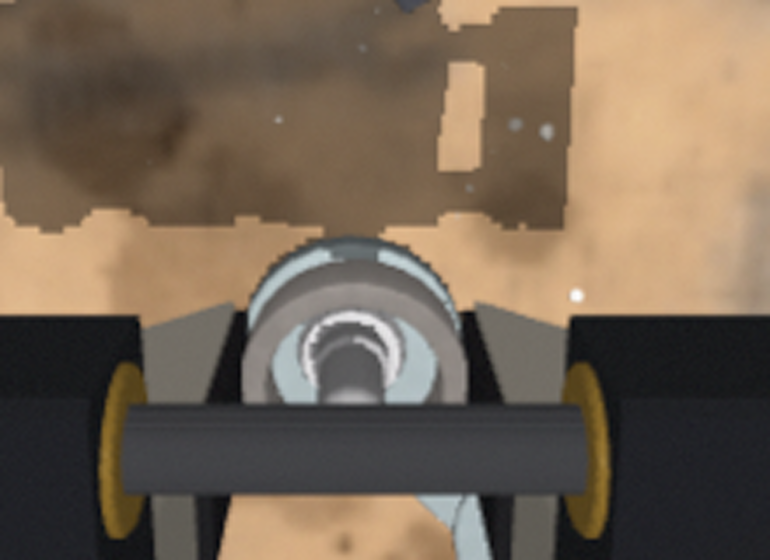

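Backing off was the wrong direction: the stud is now behind the crossbar. Going forward will clear both studs.

Emit:
servo_tool(
  linear=[
    [-0.05,0.02,0],
    [-0.15,0.05,0],
    [-0.2,0.05,0],
    [-0.15,0.05,0],
    [-0.05,0,0],
    [0,0,0],
    [0,0,0],
    [0,0,0],
  ],
  spin=[0,0,0,0,0,0,0,0],
)

```text
time: 8.55
tool_pos: [599.6, -4.5, 162.4]
tcp_rot: [3.142, -0.0, 3.141]
contact_force: [-0.1, -0.1, -0.2]
grip_width: 36.3
finger_force: 30.0
```

```bash
python3 - <<'E'
from h import *
import pickle
c=cap('wrist');o=monitor.get_obs();print(o['tool_pos'],o['tcp_rot'],o['grip_width']);pickle.dump(c,open('d5.pkl','wb'))
print([proj(c,p).round(1) for p in ([540,-38,67],[540,-38,18],[607,30,72],[607,30,18])])
a=c['frame'][70:250,160:380];cv2.imwrite('pics/w5.png',cv2.resize(a,None,fx=3.3,fy=3.3,interpolation=cv2.INTER_CUBIC))
E
```

```text
[599.76662454  -4.47874388 162.46720261] [-3.14159226e+00  1.95012649e-04  3.14136533e+00] 36.8754887389679
[array([221.7, 125.2]), array([228. , 123.3]), array([296.9, 199.6]), array([291. , 185.2])]
```

View pics/w5.png

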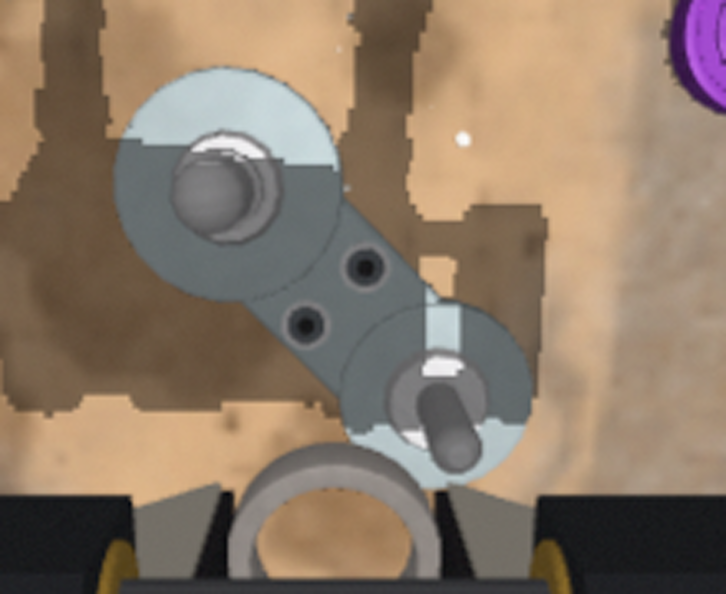

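The crop shows both studs clear. In full-image pixels the thick boss centre is about (228.5,126.6), the thin boss centre about (292.4,191.5), and the held ring is at (260,235).

```bash
python3 - <<'E'
from h import *
import pickle
c=pickle.load(open('d5.pkl','rb'))
P=lambda x,y,z:ray(c,160+(x-1.15)/3.3,70+(y-1.15)/3.3,z).round(1)
print('thick disk',P(227.5,184,12),'boss',P(226.5,187,18),'w',P(172,187,18)-P(281,187,18))
print('thin disk',P(436,392,12),'boss',P(437,401,18))
print('tips',P(211,193,63),P(461,449,69))
g=cv2.cvtColor(c['frame'],cv2.COLOR_BGR2GRAY)
# ellipse fit of bosses by radial edge search
g=cv2.GaussianBlur(g,(3,3),0).astype(float)
for n,(u,v),az in (('thick',(228.5,126.6),18),('thin',(292.4,191.5),18)):
  for R in (16.5,38 if n=='thick' else 31):
    p0=ray(c,u,v,18 if R==16.5 else 12)
    pts=[]
    for a in np.arange(0,2*np.pi,.1):
        best=max(((abs(g[tuple(np.round(proj(c,p0+[(r+1.3)*np.cos(a),(r+1.3)*np.sin(a),0])[::-1]).astype(int))]-g[tuple(np.round(proj(c,p0+[(r-1.3)*np.cos(a),(r-1.3)*np.sin(a),0])[::-1]).astype(int))]),r) for r in np.arange(R-5,R+5,.5)))
        if best[0]>12: pts.append(p0[:2]+best[1]*np.array([np.cos(a),np.sin(a)]))
    pts=np.array(pts)
    for _ in range(3):
        A=np.c_[2*pts,np.ones(len(pts))];s=np.linalg.lstsq(A,(pts**2).sum(1),rcond=None)[0]
        r=np.sqrt(s[2]+s[0]**2+s[1]**2);d=np.hypot(*(pts-s[:2]).T)-r;pts=pts[abs(d)<max(1.2,np.abs(d).mean()*1.5)]
    print(n,R,len(pts),s[:2].round(1),r.round(1))
# held ring: top-edge extents
fit(c,lowsat(c,45),260,235,30,13)
E
```

```text
thick disk [542.4 -38.1  12. ] boss [543.1 -37.8  18. ] w [  0.  -34.8   0. ]
thin disk [612.4  31.7  12. ] boss [613.9  31.5  18. ]
tips [542.7 -36.9  63. ] [613.9  32.9  69. ]
thick 16.5 33 [543.3 -37.5] 15.7
thick 38 44 [544.1 -38.2] 36.7
thin 16.5 38 [614.1  31.8] 15.9
thin 31 19 [613.5  33.2] 32.0
 [260. 235.] dia [71.1 71.1] [669.4  -4.5  13. ]
```

Emit:
servo_tool(
  linear=[
    [0.1,-0.055,0],
    [0.1,-0.055,0],
    [0.085,-0.055,0],
    [0,0,0.1],
    [0,0,0.15],
    [0,0,0.15],
    [0,0,0.04],
    [0,0,0],
  ],
  spin=[0,0,0,0,0,0,0,0],
)

```text
time: 9.6
tool_pos: [543.3, -37.3, 74.4]
tcp_rot: [3.141, -0.0, -3.142]
contact_force: [-0.3, -0.2, 0.4]
grip_width: 36.4
finger_force: 30.0
```

Emit:
servo_tool(
  linear=[
    [0,0,0.03],
    [0,0,0.03],
    [0,0,0.03],
    [0,0,0.03],
    [0,0,0.03],
    [0,0,0.02],
    [0,0,0],
    [0,0,0],
  ],
  spin=[0,0,0,0,0,0,0,0],
)

```text
time: 10.6
tool_pos: [543.4, -37.2, 40.2]
tcp_rot: [3.142, 0.0, -3.141]
contact_force: [-0.1, -0.3, -0.1]
grip_width: 36.6
finger_force: 30.0
```

Emit:
servo_tool(
  linear=[
    [0.003,-0.002,0],
    [0,0,0.02],
    [0,0,0.02],
    [0,0,0.015],
    [0,0,0.015],
    [0,0,0.015],
    [0,0,0],
    [0,0,0],
  ],
  spin=[0,0,0,0,0,0,0,0],
)

```text
time: 11.6
tool_pos: [542.7, -37.6, 23.2]
tcp_rot: [3.142, 0.0, -3.141]
contact_force: [-0.3, -0.2, -1.0]
grip_width: 36.6
finger_force: 30.0
```

Past the step with no contact. Lowering to the boss.

Emit:
servo_tool(
  linear=[
    [0,0,0.006],
    [0,0,0.005],
    [0,0,0.004],
    [0,0,0.003],
    [0,0,0],
    [0,0,0],
    [0,0,0],
    [0,0,0],
  ],
  spin=[0,0,0,0,0,0,0,0],
)

```text
time: 12.6
tool_pos: [542.7, -37.6, 20.1]
tcp_rot: [-3.142, 0.0, -3.141]
contact_force: [-1.9, -0.0, 4.5]
grip_width: 36.5
finger_force: 30.0
```

Emit:
servo_tool(
  linear=[
    [0,0,0],
    [0,0,0],
    [0,0,0],
    [0,0,0],
    [0,0,0],
    [0,0,-0.1],
    [0,0,-0.25],
    [0,0,-0.3],
  ],
  spin=[0,0,0,0,0,0,0,0],
  hand=1,
)

```text
time: 13.6
tool_pos: [541.9, -37.5, 150.0]
tcp_rot: [3.141, -0.003, -3.141]
contact_force: [1.4, -0.7, -0.8]
grip_width: 91.8
finger_force: 0.0
```

Emit:
servo_tool(
  linear=[
    [0.1,0.1,-0.1],
    [0.15,0.22,0],
    [0.15,0.25,0],
    [0.15,0.25,0],
    [0.1,0.2,0],
    [0,0,0],
    [0,0,0],
    [0,0,0],
  ],
  spin=[0,0,0,0,0,0,0,0],
)

```text
time: 14.6
tool_pos: [413.2, 165.5, 169.5]
tcp_rot: [-3.142, 0.0, 3.14]
contact_force: [0.4, 0.7, 0.2]
grip_width: 92.1
finger_force: 0.0
```

```bash
python3 - <<'E'
from h import *
c=cap('wrist','w6.png');o=monitor.get_obs();print(o['tool_pos'],o['grip_width'])
for s in (35,45,55): fit(c,lowsat(c,s),*proj(c,[412.5,167,8]),42,8,s)
t=cap('top','t6.png')
cv2.imwrite('pics/t6c.png',np.hstack([cv2.resize(t['frame'][130:220,200:300],(500,450)),c['frame'][100:250,200:320].repeat(3,0).repeat(3,1)[:450]])[:, :800])
E
```

```text
[413.19375019 165.46735198 169.44297323] 91.7064586619326
35 [262.2 175.6] dia [52.5 53.1] [413.5 168.    8. ]
45 [262.3 175.5] dia [53.  53.8] [413.4 168.1   8. ]
55 [265.8 166.7] dia [55.9 79.4] [402.9 172.2   8. ]
```

View pics/t6c.png

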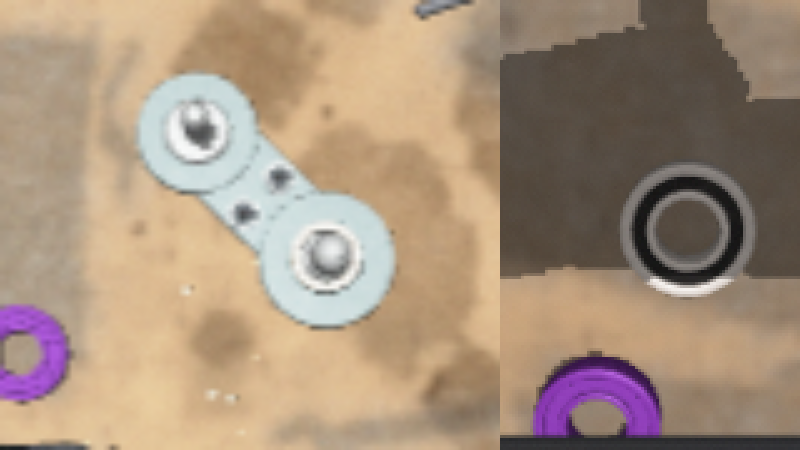

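The top view (left) shows the spacer seated round the thick stud. The wrist crop (right) shows the bearing clear of the purple ring. Descending on the bearing.

Emit:
servo_tool(
  linear=[
    [0.005,0.012,0.15],
    [0,0,0.2],
    [0,0,0.2],
    [0,0,0.15],
    [0,0,0.09],
    [0,0,0.035],
    [0,0,0.01],
    [0,0,0],
  ],
  spin=[0,0,0,0,0,0,0,0],
)

```text
time: 15.7
tool_pos: [412.2, 168.7, 3.1]
tcp_rot: [3.141, 0.001, 3.142]
contact_force: [0.5, 0.5, 0.2]
grip_width: 91.5
finger_force: 0.0
```

Emit:
servo_tool(
  linear=[
    [0,0,0],
    [0,0,0],
    [0,0,0],
    [0,0,0],
    [0,0,0],
    [0,0,0],
    [0,0,0],
    [0,0,0],
  ],
  spin=[0,0,0,0,0,0,0,0],
  hand=-1,
)

```text
time: 16.7
tool_pos: [411.6, 168.8, 2.6]
tcp_rot: [3.142, 0.0, -3.141]
contact_force: [-0.3, -0.3, 1.8]
grip_width: 50.4
finger_force: 30.0
```

Emit:
servo_tool(
  linear=[
    [0,0,-0.1],
    [0,0,-0.2],
    [0,0,-0.2],
    [-0.1,-0.15,-0.05],
    [-0.15,-0.25,0],
    [-0.15,-0.25,0],
    [-0.15,-0.25,0],
    [-0.1,-0.13,0],
  ],
  spin=[0,0,0,0,0,0,0,0],
)

```text
time: 17.7
tool_pos: [542.6, -39.8, 112.1]
tcp_rot: [-3.142, -0.0, 3.139]
contact_force: [-0.6, 1.1, -1.3]
grip_width: 50.8
finger_force: 30.0
```

Emit:
servo_tool(
  linear=[
    [-0.005,-0.002,0],
    [0,0,0.05],
    [0,0,0.08],
    [0,0,0.05],
    [0,0,0],
    [0,0,0],
    [0,0,0],
    [0,0,0],
  ],
  spin=[0,0,0,0,0,0,0,0],
)

```text
time: 18.7
tool_pos: [542.9, -37.7, 76.9]
tcp_rot: [-3.142, 0.001, -3.141]
contact_force: [-0.6, -0.5, -0.3]
grip_width: 50.7
finger_force: 30.0
```

Emit:
servo_tool(
  linear=[
    [0.001,0,0.03],
    [0,0,0.03],
    [0,0,0.03],
    [0,0,0.03],
    [0,0,0.03],
    [0,0,0.02],
    [0,0,0],
    [0,0,0],
  ],
  spin=[0,0,0,0,0,0,0,0],
)

```text
time: 19.7
tool_pos: [542.4, -37.6, 42.6]
tcp_rot: [3.142, -0.0, -3.141]
contact_force: [-1.0, 0.2, -1.7]
grip_width: 50.8
finger_force: 30.0
```

Emit:
servo_tool(
  linear=[
    [0,0,0.01],
    [0,0,0.01],
    [0,0,0.01],
    [0,0,0.006],
    [0,0,0.005],
    [0,0,0.004],
    [0,0,0.003],
    [0,0,0],
  ],
  spin=[0,0,0,0,0,0,0,0],
)

```text
time: 20.7
tool_pos: [542.5, -37.6, 33.5]
tcp_rot: [3.142, 0.0, -3.141]
contact_force: [-2.7, -1.0, 5.0]
grip_width: 50.8
finger_force: 30.0
```

Emit:
servo_tool(
  linear=[
    [0,0,0],
    [0,0,0],
    [0,0,0],
    [0,0,0],
    [0,0,0],
    [0,0,-0.1],
    [0,0,-0.25],
    [0,0,-0.25],
  ],
  spin=[0,0,0,0,0,0,0,0],
  hand=1,
)

```text
time: 21.7
tool_pos: [542.1, -37.6, 154.0]
tcp_rot: [3.141, -0.001, -3.141]
contact_force: [0.9, 0.2, -0.2]
grip_width: 91.7
finger_force: 0.0
```

Emit:
servo_tool(
  linear=[
    [0.1,-0.15,-0.05],
    [0.12,-0.2,0],
    [0.12,-0.2,0],
    [0.1,-0.15,0],
    [0.01,-0.057,0],
    [0,0,0],
    [0,0,0],
    [0,0,0],
  ],
  spin=[0,0,0,0,0,0,0,0],
)

```text
time: 22.7
tool_pos: [453.0, -188.1, 162.8]
tcp_rot: [3.141, -0.0, -3.14]
contact_force: [0.6, -0.1, -0.8]
grip_width: 91.5
finger_force: 0.0
```

```bash
python3 - <<'E'
from h import *
c=cap('wrist','w7.png');o=monitor.get_obs();print(o['tool_pos'],o['grip_width'])
h=cv2.cvtColor(c['frame'],cv2.COLOR_BGR2HSV)
u,v=proj(c,[452.2,-189,13]);print(u,v)
m=cv2.inRange(h,(85,15,40),(130,255,255))
fit(c,m,u,v,36,13,'blue')
for s in (45,60): fit(c,lowsat(c,s),u,v,36,13,s)
t=cap('top')
cv2.imwrite('pics/w7c.png',np.hstack([cv2.resize(t['frame'][150:220,200:280],(400,350)),c['frame'][120:237,200:320].repeat(3,0).repeat(3,1)[:350]]))
E
```

```text
[ 452.89029741 -188.19771252  162.81975658] 91.84552114996768
259.1174610022332 176.97474106436022
blue [258.4 176. ] dia [39.9 40. ] [ 451.1 -189.8   13. ]
45 [258.1 175.8] dia [41.9 42.3] [ 450.8 -190.1   13. ]
60 [258.  175.5] dia [42.  43.7] [ 450.5 -190.2   13. ]
```

View pics/w7c.png

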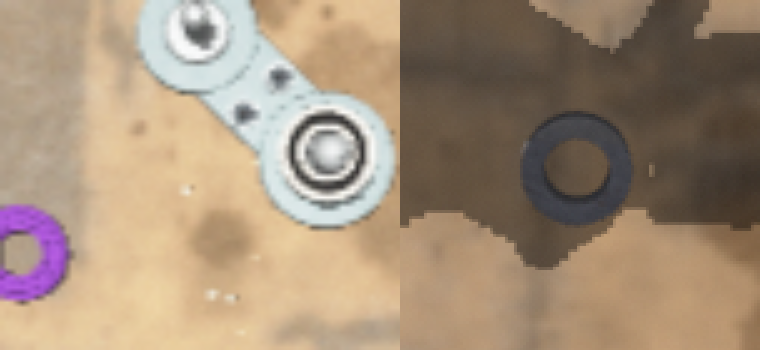

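The bearing is seated on the stud. The collar is clear at wrist pixel (258,176). Grasping it.

Emit:
servo_tool(
  linear=[
    [0.01,-0.009,0.13],
    [0,0,0.2],
    [0,0,0.2],
    [0,0,0.15],
    [0,0,0.08],
    [0,0,0.03],
    [0,0,0.01],
    [0,0,0],
  ],
  spin=[0,0,0,0,0,0,0,0],
)

```text
time: 23.8
tool_pos: [450.9, -190.9, 3.4]
tcp_rot: [-3.141, 0.001, -3.141]
contact_force: [0.0, -1.0, 0.8]
grip_width: 92.1
finger_force: 0.0
```

Emit:
servo_tool(
  linear=[
    [0,0,0],
    [0,0,0],
    [0,0,0],
    [0,0,0],
    [0,0,0],
    [0,0,0],
    [0,0,0],
    [0,0,0],
  ],
  spin=[0,0,0,0,0,0,0,0],
  hand=-1,
)

```text
time: 24.8
tool_pos: [450.5, -190.8, 2.9]
tcp_rot: [3.141, -0.0, -3.141]
contact_force: [0.1, -0.1, -1.0]
grip_width: 39.9
finger_force: 30.0
```

Emit:
servo_tool(
  linear=[
    [0,0,-0.1],
    [0,0,-0.2],
    [0,0,-0.2],
    [-0.1,0.14,-0.06],
    [-0.12,0.2,0],
    [-0.12,0.2,0],
    [-0.1,0.166,0],
    [-0.02,0.06,0],
  ],
  spin=[0,0,0,0,0,0,0,0],
)

```text
time: 25.8
tool_pos: [542.9, -35.8, 114.5]
tcp_rot: [3.141, -0.0, -3.139]
contact_force: [-0.2, 0.2, -1.7]
grip_width: 39.6
finger_force: 30.0
```

Emit:
servo_tool(
  linear=[
    [0,0,0],
    [0,0,0.05],
    [0,0,0.08],
    [0,0,0.06],
    [0,0,0],
    [0,0,0],
    [0,0,0],
    [0,0,0],
  ],
  spin=[0,0,0,0,0,0,0,0],
)

```text
time: 26.8
tool_pos: [542.7, -37.6, 77.3]
tcp_rot: [-3.142, 0.001, -3.141]
contact_force: [0.8, 0.5, -1.6]
grip_width: 40.0
finger_force: 30.0
```

Target z ≈ 2.9+18+28 = 48.9.

Emit:
servo_tool(
  linear=[
    [0,0,0.02],
    [0,0,0.02],
    [0,0,0.02],
    [0,0,0.02],
    [0,0,0.02],
    [0,0,0.01],
    [0,0,0],
    [0,0,0],
  ],
  spin=[0,0,0,0,0,0,0,0],
)

```text
time: 27.8
tool_pos: [542.6, -37.6, 55.0]
tcp_rot: [3.142, 0.0, -3.141]
contact_force: [0.0, -1.1, -1.3]
grip_width: 40.1
finger_force: 30.0
```

Emit:
servo_tool(
  linear=[
    [0,0,0.01],
    [0,0,0.008],
    [0,0,0.006],
    [0,0,0.005],
    [0,0,0.004],
    [0,0,0],
    [0,0,0],
    [0,0,0],
  ],
  spin=[0,0,0,0,0,0,0,0],
)

```text
time: 28.8
tool_pos: [542.6, -37.6, 48.7]
tcp_rot: [3.142, 0.0, -3.141]
contact_force: [-1.7, 0.0, 5.0]
grip_width: 39.8
finger_force: 30.0
```

Emit:
servo_tool(
  linear=[
    [0,0,0],
    [0,0,0],
    [0,0,0],
    [0,0,0],
    [0,0,0],
    [0,0,-0.1],
    [0,0,-0.22],
    [0,0,-0.22],
  ],
  spin=[0,0,0,0,0,0,0,0],
  hand=1,
)

```text
time: 29.8
tool_pos: [542.2, -37.6, 157.3]
tcp_rot: [3.141, -0.001, -3.141]
contact_force: [1.3, -0.6, -0.4]
grip_width: 91.9
finger_force: 0.0
```

Emit:
servo_tool(
  linear=[
    [0.1,-0.18,-0.04],
    [0.1,-0.25,0],
    [0.1,-0.28,0],
    [0.1,-0.28,0],
    [0.1,-0.25,0],
    [0.04,-0.103,0],
    [0,0,0],
    [0,0,0],
  ],
  spin=[0,0,0,0,0,0,0,0],
)

```text
time: 30.8
tool_pos: [434.7, -305.5, 164.2]
tcp_rot: [3.141, -0.0, -3.141]
contact_force: [0.9, 0.1, -0.9]
grip_width: 92.2
finger_force: 0.0
```

```bash
python3 - <<'E'
from h import *
c=cap('wrist','w8.png');o=monitor.get_obs();print(o['tool_pos'],o['grip_width'])
h=cv2.cvtColor(c['frame'],cv2.COLOR_BGR2HSV)
u,v=proj(c,[434.3,-306.2,4]);print(u,v)
t=cap('top')
cv2.imwrite('pics/w8c.png',np.hstack([cv2.resize(t['frame'][150:220,200:280],(400,350)),c['frame'][120:237,200:320].repeat(3,0).repeat(3,1)[:350]]))
print(h[int(v)-26:int(v)+27:4,int(u)].tolist())
E
```

```text
[ 434.86842068 -305.22964935  164.2606805 ] 92.06417689188345
259.2809159001089 175.3370939308867
[[14, 67, 87], [15, 76, 87], [15, 72, 92], [20, 98, 162], [20, 100, 107], [20, 99, 160], [17, 81, 98], [14, 72, 95], [15, 75, 95], [21, 97, 103], [20, 99, 129], [20, 97, 144], [15, 83, 98], [16, 83, 104]]
```

View pics/w8c.png

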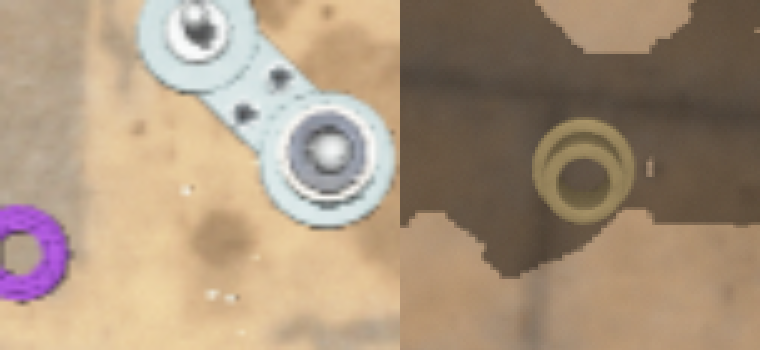

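The collar is seated. The bush is at wrist pixel (261,177), flange visible. Fitting it.

```bash
python3 - <<'E'
from h import *
c=cap('wrist');o=monitor.get_obs();print(o['tool_pos'])
h=cv2.cvtColor(c['frame'],cv2.COLOR_BGR2HSV)
m=cv2.morphologyEx(cv2.inRange(h,(19,85,70),(28,200,255)),cv2.MORPH_OPEN,np.ones((2,2)))
fit(c,m,261,176.5,24,4,'flange')
fit(c,m,261,176.5,20,4,'flange')
print(ray(c,200+(584-401)/3,120+(182-1)/3,28),'top rim', ray(c,200+(584-401)/3,120+(170-1)/3,4))
E
```

```text
[ 434.97369745 -305.18645859  164.34252755]
flange [261.4 176.7] dia [39.2 40.9] [ 436.2 -303.5    4. ]
flange [261.4 176.7] dia [39.2 40.9] [ 436.2 -303.5    4. ]
[ 434.87513182 -303.91553787   28.        ] top rim [ 435.79779444 -303.91664979    4.        ]
```

Emit:
servo_tool(
  linear=[
    [-0.003,0.008,0.13],
    [0,0,0.2],
    [0,0,0.2],
    [0,0,0.14],
    [0,0,0.07],
    [0,0,0.03],
    [0,0,0.01],
    [0,0,0],
  ],
  spin=[0,0,0,0,0,0,0,0],
)

```text
time: 31.95
tool_pos: [435.6, -305.0, 9.0]
tcp_rot: [-3.141, 0.001, -3.141]
contact_force: [0.6, 0.5, 0.3]
grip_width: 91.9
finger_force: 0.0
```

Emit:
servo_tool(
  linear=[
    [0,0,0],
    [0,0,0],
    [0,0,0],
    [0,0,0],
    [0,0,0],
    [0,0,0],
    [0,0,0],
    [0,0,0],
  ],
  spin=[0,0,0,0,0,0,0,0],
  hand=-1,
)

```text
time: 32.95
tool_pos: [435.1, -304.6, 8.3]
tcp_rot: [3.141, 0.0, -3.141]
contact_force: [0.2, -1.1, -1.1]
grip_width: 28.1
finger_force: 30.0
```

Emit:
servo_tool(
  linear=[
    [0,0,-0.1],
    [0,0,-0.2],
    [0,0,-0.2],
    [-0.08,0.15,-0.085],
    [-0.13,0.25,0],
    [-0.13,0.25,0],
    [-0.13,0.25,0],
    [-0.13,0.25,0],
  ],
  spin=[0,0,0,0,0,0,0,0],
)

```text
time: 33.95
tool_pos: [555.6, -72.9, 125.3]
tcp_rot: [3.142, -0.0, -3.141]
contact_force: [0.7, -1.0, -0.5]
grip_width: 28.0
finger_force: 30.0
```

Emit:
servo_tool(
  linear=[
    [-0.13,0.25,0],
    [-0.1,0.183,0],
    [-0.06,0.1,0],
    [0,0,0.05],
    [0,0,0.08],
    [0,0,0.06],
    [0,0,0],
    [0,0,0],
  ],
  spin=[0,0,0,0,0,0,0,0],
)

```text
time: 34.95
tool_pos: [613.2, 31.5, 87.5]
tcp_rot: [3.142, 0.0, 3.141]
contact_force: [-0.2, 0.9, -0.9]
grip_width: 28.2
finger_force: 30.0
```

Emit:
servo_tool(
  linear=[
    [-0.002,0.002,0.02],
    [0,0,0.02],
    [0,0,0.02],
    [0,0,0.02],
    [0,0,0.02],
    [0,0,0.02],
    [0,0,0],
    [0,0,0],
  ],
  spin=[0,0,0,0,0,0,0,0],
)

```text
time: 35.95
tool_pos: [613.7, 32.1, 63.1]
tcp_rot: [-3.141, 0.0, -3.141]
contact_force: [3.9, -3.5, -4.9]
grip_width: 28.1
finger_force: 30.0
```

Emit:
servo_tool(
  linear=[
    [-0.002,-0.003,0.0],
    [0,0,0],
    [0,0,0.02],
    [0,0,0.02],
    [0,0,0.02],
    [0,0,0.01],
    [0,0,0],
    [0,0,0],
  ],
  spin=[0,0,0,0,0,0,0,0],
)

```text
time: 36.95
tool_pos: [613.7, 31.9, 49.2]
tcp_rot: [3.141, -0.0, -3.141]
contact_force: [0.7, -0.9, -1.8]
grip_width: 27.7
finger_force: 30.0
```

Emit:
servo_tool(
  linear=[
    [0,0,0.02],
    [0,0,0.02],
    [0,0,0.02],
    [0,0,0.02],
    [0,0,0.015],
    [0,0,0.01],
    [0,0,0],
    [0,0,0],
  ],
  spin=[0,0,0,0,0,0,0,0],
)

```text
time: 37.95
tool_pos: [613.8, 31.8, 28.4]
tcp_rot: [3.142, 0.0, -3.141]
contact_force: [-0.5, 0.5, -0.3]
grip_width: 27.8
finger_force: 30.0
```

Emit:
servo_tool(
  linear=[
    [0,0,0.005],
    [0,0,0.004],
    [0,0,0.003],
    [0,0,0],
    [0,0,0],
    [0,0,0],
    [0,0,0],
    [0,0,0],
  ],
  spin=[0,0,0,0,0,0,0,0],
)

```text
time: 38.95
tool_pos: [613.8, 31.8, 26.2]
tcp_rot: [3.142, 0.0, -3.141]
contact_force: [-2.6, -0.4, 6.0]
grip_width: 27.9
finger_force: 30.0
```

Bush seated. Next is the gear. First I'll check gripper-body clearance to the bins near it.

Emit:
servo_tool(
  linear=[
    [0,0,0],
    [0,0,0],
    [0,0,0],
    [0,0,0],
    [0,0,0],
    [0,0,-0.15],
    [0,0,-0.27],
    [0,0,-0.28],
  ],
  spin=[0,0,0,0,0,0,0,0],
  hand=1,
)

```text
time: 39.95
tool_pos: [613.5, 31.8, 167.1]
tcp_rot: [3.141, -0.001, -3.141]
contact_force: [1.7, 1.4, 0.2]
grip_width: 91.7
finger_force: 0.0
```

```bash
python3 - <<'E'
from h import *
import pickle
D=pickle.load(open('d0.pkl','rb'));t=D['top'];s=D['side']
for n,u,v in (('sbin right',103,163),('sbin right top',97,105),('sbin left',53,108),('bigbin front',150,108),('bigbin rim',150,92)):
    print(n,[ray(t,u,v,z).round(0)[:2].tolist() for z in (0,60,90,150)])
a=cv2.resize(t['frame'][80:200,40:200],(640,480),interpolation=cv2.INTER_CUBIC)
b=cv2.resize(s['frame'][110:190,200:360],(640,320),interpolation=cv2.INTER_CUBIC)
cv2.imwrite('pics/bins.png',cv2.resize(np.vstack([a,b]),(480,600)))
E
```

```text
sbin right [[602.0, 405.0], [593.0, 381.0], [589.0, 368.0], [580.0, 344.0]]
sbin right top [[764.0, 422.0], [745.0, 396.0], [736.0, 384.0], [717.0, 358.0]]
sbin left [[757.0, 542.0], [738.0, 509.0], [729.0, 492.0], [711.0, 459.0]]
bigbin front [[754.0, 276.0], [736.0, 260.0], [727.0, 252.0], [709.0, 235.0]]
bigbin rim [[799.0, 276.0], [778.0, 260.0], [768.0, 252.0], [747.0, 235.0]]
```

View pics/bins.png

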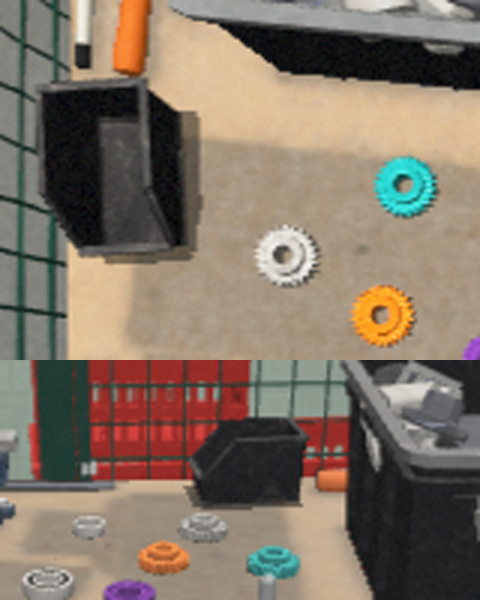

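The bins crop shows the small bin's near side, with its base at Y of about 405, too close for the gripper body in its current yaw. The large bin's front is at X>735. I'll turn the tool 90° so the fingers close along X.

Emit:
servo_tool(
  linear=[
    [0,0,0],
    [0,0,0],
    [0,0,0],
    [0,0,0],
    [0,0,0],
    [0,0,0],
    [0,0,0],
    [0,0,0],
  ],
  spin=[0.1,0.115,0.115,0.115,0.115,0.115,0.115,0.115],
)

```text
time: 40.95
tool_pos: [613.8, 31.8, 165.9]
tcp_rot: [-3.142, -0.0, 1.714]
contact_force: [-0.6, 0.1, 0.1]
grip_width: 91.9
finger_force: 0.0
```

Emit:
servo_tool(
  linear=[
    [0,0,0],
    [0.18,0,0],
    [0.25,-0.02,0],
    [0.28,-0.03,0],
    [0.28,-0.03,0],
    [0.25,-0.01,0],
    [0.178,0,0],
    [0,0,0],
  ],
  spin=[0.095,0,0,0,0,0,0,0],
)

```text
time: 41.95
tool_pos: [595.0, 318.1, 165.5]
tcp_rot: [-3.141, -0.0, 1.575]
contact_force: [0.4, -1.3, 0.7]
grip_width: 91.6
finger_force: 0.0
```

```bash
python3 - <<'E'
from h import *
for i in range(3):
    c=cap('wrist','w9.png');o=monitor.get_obs();print(o['tool_pos'],o['tcp_rot'])
M=c['world_to_cam'];print(-M[:3,:3].T@M[:3,3])
u,v=proj(c,[594.3,315.5,10]);print(u,v)
for s in (30,40,50): fit(c,lowsat(c,s),u,v,42,11,s)
t=cap('top')
cv2.imwrite('pics/w9c.png',np.hstack([cv2.resize(t['frame'][130:210,210:290],(400,400)),c['frame'][110:244,190:323].repeat(3,0).repeat(3,1)[:400]]))
E
```

```text
[595.28899561 316.27673516 165.50323593] [-3.14118182e+00  3.61765313e-04  1.57313534e+00]
[595.58335158 315.14656091 165.63621574] [-3.14119879e+00  5.96439600e-04  1.57166120e+00]
[595.84367795 314.46656503 165.79265723] [-3.14130589e+00  5.54126194e-04  1.57056279e+00]
[596.1644845  386.91002694 323.2857254 ]
259.37595492600707 177.21666535002993
30 [260.  176.4] dia [53.9 54.9] [595.  316.6  11. ]
40 [259.9 176.5] dia [55.2 55.6] [594.9 316.6  11. ]
50 [260.  176.6] dia [55.9 56.3] [595.  316.5  11. ]
```

View pics/w9c.png

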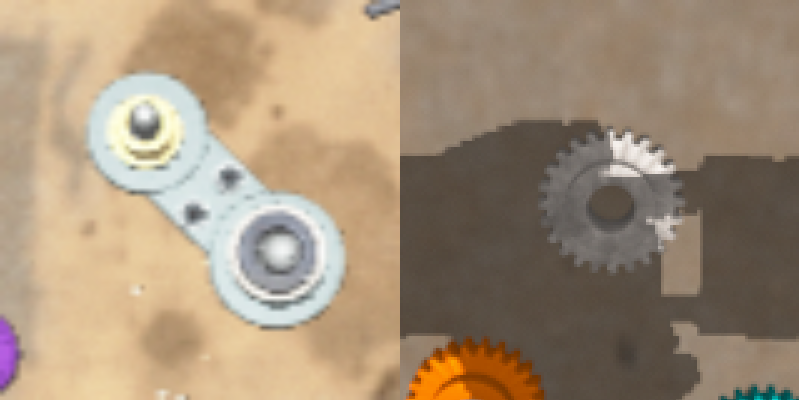

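Bush and collar are both seated. The right crop shows the silver gear, hub up and clear, at wrist pixel (260,176). Grasping it by the teeth.

Emit:
servo_tool(
  linear=[
    [0.003,0,0.13],
    [0,0,0.2],
    [0,0,0.2],
    [0,0,0.15],
    [0,0,0.08],
    [0,0,0.04],
    [0,0,0.01],
    [0,0,0],
  ],
  spin=[0,0,0,0,0,0,0,0],
)

```text
time: 43.15
tool_pos: [596.4, 316.2, 5.0]
tcp_rot: [3.14, -0.001, 1.571]
contact_force: [-0.5, -0.4, 0.2]
grip_width: 91.4
finger_force: 0.0
```

Emit:
servo_tool(
  linear=[
    [0,0,0.002],
    [0,0,0],
    [0,0,0],
    [0,0,0],
    [0,0,0],
    [0,0,0],
    [0,0,0],
    [0,0,0],
  ],
  spin=[0,0,0,0,0,0,0,0],
  hand=-1,
)

```text
time: 44.15
tool_pos: [595.7, 316.0, 3.6]
tcp_rot: [-3.141, -0.0, 1.571]
contact_force: [-1.0, 0.6, 2.8]
grip_width: 53.4
finger_force: 30.0
```

Emit:
servo_tool(
  linear=[
    [0,0,-0.1],
    [0,0,-0.2],
    [0,0,-0.2],
    [-0.15,0.01,-0.06],
    [-0.25,0.02,0],
    [-0.25,0.02,0],
    [-0.25,0.02,0],
    [-0.25,0.02,0],
  ],
  spin=[0,0,0,0,0,0,0,0],
)

```text
time: 45.15
tool_pos: [614.3, 84.3, 117.0]
tcp_rot: [3.14, -0.0, 1.571]
contact_force: [0.3, -0.2, -2.4]
grip_width: 53.0
finger_force: 30.0
```

Emit:
servo_tool(
  linear=[
    [-0.171,0,0],
    [-0.1,0,0],
    [0,0,0],
    [0,0,0.06],
    [0,0,0.06],
    [0,0,0.04],
    [0,0,0],
    [0,0,0],
  ],
  spin=[0,0,0,0,0,0,0,0],
)

```text
time: 46.15
tool_pos: [614.1, 32.0, 83.6]
tcp_rot: [3.141, -0.0, 1.571]
contact_force: [-0.3, -0.3, -2.5]
grip_width: 53.1
finger_force: 30.0
```

Emit:
servo_tool(
  linear=[
    [-0.001,-0.001,0.02],
    [0,0,0.02],
    [0,0,0.02],
    [0,0,0.02],
    [0,0,0.02],
    [0,0,0],
    [0,0,0],
    [0,0,0],
  ],
  spin=[0,0,0,0,0,0,0,0],
)

```text
time: 47.15
tool_pos: [613.8, 31.6, 63.7]
tcp_rot: [3.141, -0.0, 1.571]
contact_force: [-0.5, 0.6, -1.7]
grip_width: 53.4
finger_force: 30.0
```

Emit:
servo_tool(
  linear=[
    [0,0,0.02],
    [0,0,0.02],
    [0,0,0.015],
    [0,0,0.008],
    [0,0,0.005],
    [0,0,0.004],
    [0,0,0],
    [0,0,0],
  ],
  spin=[0,0,0,0,0,0,0,0],
)

```text
time: 48.15
tool_pos: [613.7, 31.6, 49.5]
tcp_rot: [3.141, -0.0, 1.571]
contact_force: [-1.5, -0.1, 2.7]
grip_width: 53.6
finger_force: 30.0
```

Seated. Releasing, retreating and checking.

Emit:
servo_tool(
  linear=[
    [0,0,0],
    [0,0,0],
    [0,0,0],
    [0,0,0],
    [0,0,0],
    [0,0,-0.1],
    [0,0,-0.25],
    [0,0,-0.25],
  ],
  spin=[0,0,0,0,0,0,0,0],
  hand=1,
)

```text
time: 49.15
tool_pos: [613.4, 31.6, 170.1]
tcp_rot: [-3.141, -0.0, 1.571]
contact_force: [0.8, -0.5, 0.5]
grip_width: 91.9
finger_force: 0.0
```

Emit:
servo_tool(
  linear=[
    [0,0,-0.1],
    [0.2,0,0],
    [0.25,0,0],
    [0.25,0,0],
    [0.1,0,0],
    [0,0,0],
    [0,0,0],
    [0,0,0],
  ],
  spin=[0,0,0,0,0,0,0,0],
)

```text
time: 50.15
tool_pos: [613.9, 189.9, 189.2]
tcp_rot: [3.142, 0.0, 1.569]
contact_force: [-0.7, 0.4, -0.2]
grip_width: 92.0
finger_force: 0.0
```

```bash
python3 - <<'E'
from h import *
t=cap('top')['frame'];s=cap('side')['frame']
cv2.imwrite('pics/fin.png',np.hstack([cv2.resize(t[130:210,210:290],(400,400),interpolation=cv2.INTER_CUBIC),cv2.resize(s[155:235,240:320],(400,400),interpolation=cv2.INTER_CUBIC)]))
E
```

```text
(no output)
```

View pics/fin.png

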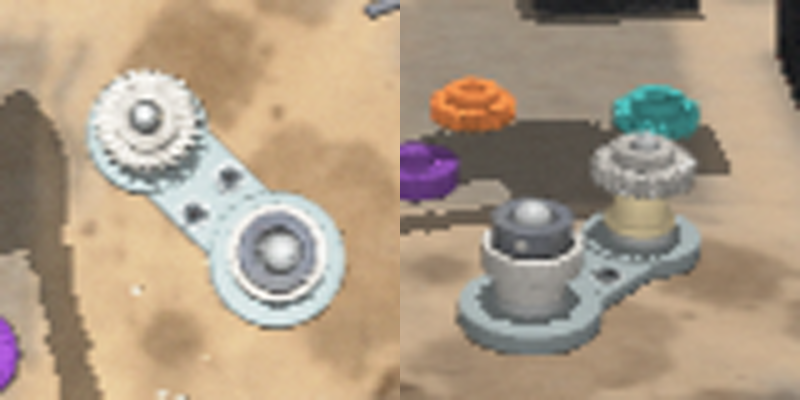

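Both stacks look fully seated and level: spacer, bearing and collar on the thick stud, bush and gear on the thin one. Handing in.

```bash
python3 -c "
from plant import workorder
print(workorder.close_job())"
```

```text
the job is handed in; nothing more can be done
None
```

The idler bracket is assembled and the job handed in at about 50 s: spacer, bearing and collar on the thick stud, bush and gear on the thin stud, all looking seated in the last pictures; hand-in returned no verdict.

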